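# Release the pen chest's drawer with its two buttons

### The arm

A 7-joint arm with a two-finger parallel gripper is mounted at the origin on the work surface. World frame = base frame: x ahead of the robot, y to its left, z up, the work surface at z = 0. Lengths are in m, angles in rad, forces in N, time in s.
With the tool pointing down it reaches from about 0.4 to 0.875 m from the base axis. Payload 6.5 kg.
Tool frame: the origin (TCP) lies at the very end of the fingers, on their centre line; the grasp point (between the pads) lies 19 mm behind it; z points along the fingers, x is the direction in which the jaws open and shut, and the axes are right-handed (so a half turn about z gives the same grasp; the last joint's range is limited). The gripper opens to 88 mm and grips with 3 to 60 N. Pads are 18 mm wide; open, the fingers measure 123 mm over their backs; the gripper's body (75 mm by 187 mm) begins 45 mm behind the grasp point.
Start: joints at [1.248, 0.536, -0.004, 1.538, 0.003, 1.067, -0.071], TCP at [0.165, -0.629, 0.239] pointing down, gripper open.
Joint ranges: [-2.7, 2.7], [-0.37, 2.16], [-1.27, 1.26], [0.24, 2.4], [-1.31, 4.45], [0.19, 1.91], [-2.76, 2.76]. Speed limits (rad/s): [2.39, 2.39, 3.14, 3.14, 3.14, 3.14, 3.14].

### API

Orientations are given as a unit quaternion [x, y, z, w].
In Python, from rig import r gives the robot as it stands.
- The arm moves only by the shell command python3 -m crank 'ROWS' [OPENING]. ROWS is JSON, a list of rows, each an object with "travel": the shift along the tool's x, y, z in units of 40 mm (1.0 is 40 mm), a list of three; "yaw": the turn about the tool's z in units of 6 degrees (1.0 is 6 degrees). A call has 1 to 5 rows; each row shifts and turns the pose as measured when the row begins, along the tool's axes as they then stand; what a row does not reach is not made up. A row lasts 1/12 s, in which the tool goes at most 41.7 mm and 7.16 degrees, less where a joint would pass 70% of its speed; a pose out of reach is approached as far as the arm can. A call is refused whole if a number of a shift passes 1 or a number of a turn 1, either way. A call with a gripper value outside its range is refused whole. OPENING is the closure, from 0 (fully open) to 1 (shut), set as the call begins (- or left out, the last holds). The fingers move at their own pace and stop on an object; the grip force is fixed at half the most. Time passes only in rows, so rows that do not move let the fingers close. It gives the time, the measured TCP pose, the force and the opening at its end, in the units of the state.
- r.state(): the state, without advancing time (a new reading comes with each control period).
- r.get_image(name): name is "scene" or "side" or "wrist"; returns the picture (480x640x3 uint8, red, green, blue); there is no depth.
- r.camera_info(name): a dict with "fx", "fy", "cx", "cy" (pixels), "extrinsics" (4x4, takes a point from camera to world coordinates). Camera axes: x right, y down, z forward; pixel columns grow to the right and rows downward; lengths in m; the calibration is good to about 2 mm. A picture is of the moment at which its call begins: read the wrist's pose just before it. camera_info takes no time and is no camera call; for the wrist camera it gives the pose at the moment of the call.
- r.hand_in(): hands the job in, once; it reports no verdict.
Trained networks look in the newest picture that a camera, given by its name, has taken for a name from the list of things; names that differ only in an ending like _2 or _b are one class to them, and where a whole thing is asked for, a point or a joint stands for the part that bears it (a point fixed in the world has none). Each returns a list of dicts, best first, with "score" (0 to 1); they miss things now and then, are a little off and sometimes report something else, mostly with a low value. They report only what shows in the picture. A call takes as long as a camera call.
- r.look_for(camera, label): "pixel" ([column, row] in pixels, amid what is visible of it).
The state is a dict: "t": time; "q": joint angles; "qvel": joint speeds; "joint_torque": joint torques, N m; "tcp_pos": TCP position; "orientation": TCP orientation; "contact_force": force on the tool from outside, world axes, zero at the start; "ft_torque": the same for the moment, N m; "gripper_width": opening from 0.0 (shut) to 1.0 (fully open).
Only numpy, scipy, OpenCV 4.12 (cv2) and the standard library are available. Lean on these libraries where they do the work, as an engineer would, in place of code of your own. Each camera call takes 0.05 s, during which the arm holds its last target.

### The job

Open the drawer of the pink pen chest without pulling it: press the two white buttons on its top together, one fingertip on each, and keep both pressed down until the sprung drawer has slid out all the way by itself. Then let go of the buttons and move clear, leaving the drawer out; do not touch the drawer, and do not lift or shift the cup, the loupe, the ink jar or the pen case.

Things in the scene. Friction and masses are not known exactly. Their poses are not given: they have to be found in the camera images.
- chest: Pink pen chest with a dark wooden top, fixed: 190 mm deep (its x), 210 mm wide (its y), top face 80 mm above the table. Origin: centre of its underside. The drawer comes out 74 mm along its -x, roughly towards the robot; +y is its left seen from the robot. The only things on its top are the two buttons, at chest x = 0, y = +30 and -30 mm (60 mm apart).
- button_left_top (a point): Centre of the top face of the white round button at chest y = +30 mm; cap 32 mm in diameter, its face 16 mm above the chest's top (96 mm above the table) when up; it moves with the cap. A brass collar 42 mm in diameter and 5 mm high surrounds it.
- button_right_top (a point): The same for the identical white button at chest y = -30 mm.
- button_left (a joint): How far the left button is pressed, m: 0 up, 0.007 fully down. Sprung: starts to move at 2 N, fully down at 5 N, comes back up by itself. Its catch lets the drawer go when it is pressed beyond about 0.0045; press it fully down.
- button_right (a joint): The same for the right button. Each button holds the drawer with its own catch, so both must be down at once (about 10 N in all).
- drawer (a joint): How far the drawer is out, m: 0 shut, 0.074 fully out (stop). While both buttons are down a damped spring pushes it out slowly, in about 2 s; if either button comes up sooner it stops at the next of several catch teeth until both are pressed again. It stays out when the buttons are released afterwards.
- drawer_front (a point): Centre of the drawer's pink front panel, on its outer face, 40 mm above the table; the panel is 210 mm wide and 60 mm high, with a small brass knob that sticks out 14 mm. Not to be touched.
- cup: White mug, 72 mm in diameter, 62 mm high, loose, beside the chest; origin at the centre of its underside. Leave alone.
- loupe: Black loupe, 38 mm in diameter, 50 mm high, standing loose beside the chest; origin at the centre of its underside. Leave alone.
- ink: Closed amber ink jar, 52 mm in diameter, 55 mm high, loose, behind the chest; origin at the centre of its underside. Leave alone.
- pen_case: Brown leather pen case, 45 by 150 by 16 mm (long along its y), loose, behind the chest; origin at the centre of its underside. Leave alone.

How it is judged:
On the way, in this order (a step that is already met when the one before it is completed fails the run):
1. both buttons are held down together by the fingers while the drawer is still mostly in (value of joint each of button_left, button_right above 0.0045 m and contact force between the fingers and button_left above 0.5 N and contact force between the fingers and button_right above 0.5 N and value of joint drawer below 0.05 m), for 0.2 s.
2. the drawer is fully out (70 mm or more) with both buttons still held down by the fingers (value of joint each of button_left, button_right above 0.0045 m and contact force between the fingers and button_left above 0.5 N and contact force between the fingers and button_right above 0.5 N and value of joint drawer above 0.07 m), for 0.1 s.
At the end, for the whole second after the job is handed in: The drawer is out by 70 mm or more, both buttons are up again (within 1.5 mm), and the cup, loupe, ink jar and pen case are within 15 mm of where they stood (value of joint drawer above 0.07 m and value of joint each of button_left, button_right below 0.0015 m and distance of each of cup, loupe, ink, pen_case from where it was at the start of the episode below 0.015 m); the robot touches nothing.
It fails at once if the robot touches the drawer (it must come out by itself) (contact force between any of the fingers, the arm and drawer above 0.5 N).
It fails at once if the cup, loupe, ink jar or pen case is lifted or shifted by more than 15 mm (distance of any of cup, loupe, ink, pen_case from where it was at the start of the episode above 0.015 m).
It also fails if it takes over 34 s, if anything falls off the work surface, if the arm or the gripper's body presses on something with over 40 N, if the wrist force passes 120 N, or if a joint passes its speed limit or range.

## Working session

There is one attempt and no reset: what is moved stays moved. The work goes in short steps, Python scripts to look and compute and a shell command to move; the robot and the scene stay as the last step left them, time stands still between calls to the robot, and variables do not carry over. Pictures are saved under pics/ and viewed, and the job is handed in when it is done.

```bash
ls; mkdir -p pics; python3 - <<'E'
from rig import r
import cv2
s=r.state();print({k:s[k] for k in('t','tcp_pos','orientation','gripper_width','contact_force')})
for n in('scene','side'):
    cv2.imwrite(f'pics/{n}0.png',r.get_image(n)[:,:,::-1])
    for l in('button_left_top','button_right_top','chest','drawer_front','cup','loupe','ink','pen_case'):
        if n=='scene' or l.startswith('button'): print(n,l,[(d['pixel'],round(d['score'],2)) for d in r.look_for(n,l)][:3])
    c=r.camera_info(n);print(c)
E
```

```text
pics
{'t': 0.0, 'tcp_pos': array([ 0.16494718, -0.62809326,  0.23785526]), 'orientation': array([ 7.91853762e-01, -6.10710160e-01, -7.01170733e-04, -4.78564949e-04]), 'gripper_width': 1.001966411517153, 'contact_force': array([0.40311608, 0.03257825, 0.11021311])}
scene button_left_top [([323.3, 204.6], 0.69)]
scene button_right_top []
scene chest [([315.5, 213.9], 0.64)]
scene drawer_front []
scene cup [([224.3, 175.0], 0.63)]
scene loupe [([402.0, 262.7], 0.74)]
scene ink [([298.2, 293.0], 0.72)]
scene pen_case [([236.1, 258.2], 0.75)]
{'fx': 448.4646603720513, 'fy': 448.4646603720513, 'cx': 318.9123431650173, 'cy': 238.2219024787062, 'extrinsics': array([[-5.53031179e-01,  6.92436676e-01, -4.63344326e-01,
         9.74607146e-01],
       [ 8.33160550e-01,  4.59698771e-01, -3.07441928e-01,
         2.78363942e-01],
       [ 1.14750744e-04, -5.56065185e-01, -8.31138675e-01,
         7.16892813e-01],
       [ 0.00000000e+00,  0.00000000e+00,  0.00000000e+00,
         1.00000000e+00]])}
side button_left_top [([305.3, 247.0], 0.63)]
side button_right_top [([308.8, 268.0], 0.84)]
{'fx': 574.3134298021744, 'fy': 574.3134298021744, 'cx': 323.7470249616668, 'cy': 234.76451467553503, 'extrinsics': array([[ 0.98875166, -0.09929605,  0.11185012,  0.48374212],
       [-0.14878173, -0.57647037,  0.80345872, -0.7162077 ],
       [-0.015302  , -0.81106239, -0.58475947,  0.64486885],
       [ 0.        ,  0.        ,  0.        ,  1.        ]])}
```

View pics/scene0.png

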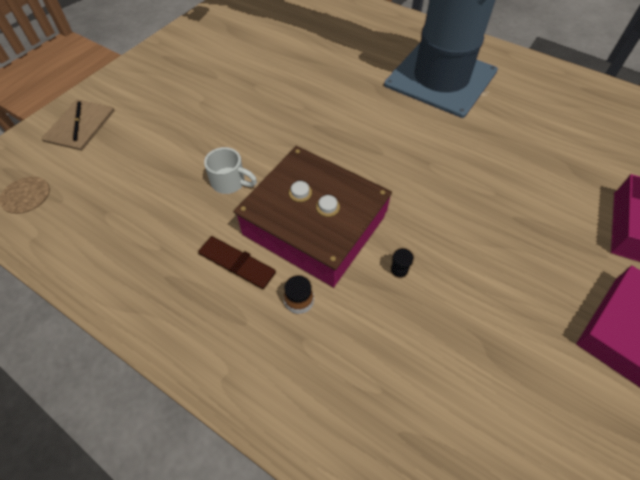

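View pics/side0.png

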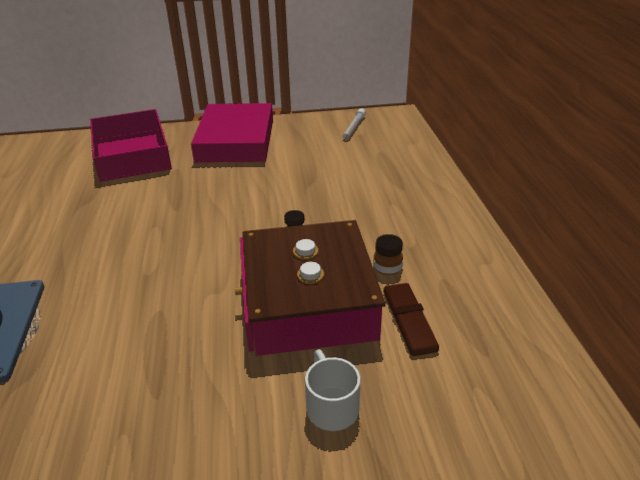

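The scene view shows the caps at about (300,189) and (328,204). In the side view they are at about (305,247), which is the far or left one, and (310,270). The cup is on the right side, the loupe on the left, and the jar and case are behind. I'll refine the caps next.

```bash
cat > h.py <<'E'
import numpy as np,cv2
from rig import r
def ray(n,p,z,c=None):
    c=c or r.camera_info(n);E=np.array(c['extrinsics'])
    d=E[:3,:3]@[(p[0]-c['cx'])/c['fx'],(p[1]-c['cy'])/c['fy'],1]
    return E[:3,3]+d*(z-E[2,3])/d[2]
def blobs(img,box,th=150):
    x0,y0,x1,y1=box;a=img[y0:y1,x0:x1].astype(int)
    m=((a.min(2)>th)&(a.max(2)-a.min(2)<40)).astype(np.uint8)
    n,l,st,ce=cv2.connectedComponentsWithStats(m)
    return [(ce[i]+[x0,y0],st[i][2:]) for i in range(1,n) if st[i][4]>20]
E
python3 - <<'E'
from h import *
for n,b in(('scene',(280,170,350,225)),('side',(285,230,335,290))):
    im=cv2.imread(f'pics/{n}0.png')
    for th in(130,170,200):
      for ce,st in blobs(im,b,th): print(n,th,ce.round(1),st,ray(n,ce,.096).round(4),ray(n,ce,.092).round(4))
im=cv2.imread('pics/scene0.png')[140:290,220:420];cv2.imwrite('pics/s_z.png',cv2.resize(im,None,fx=4,fy=4,interpolation=cv2.INTER_CUBIC))
im=cv2.imread('pics/side0.png')[205:355,225:425];cv2.imwrite('pics/d_z.png',cv2.resize(im,None,fx=4,fy=4,interpolation=cv2.INTER_CUBIC))
E
```

```text
scene 130 [299.9 188.6] [ 18  16 208] [ 0.5578 -0.0392  0.096 ] [ 0.5551 -0.0413  0.092 ]
scene 130 [327.8 203. ] [ 18  16 218] [0.5577 0.0204 0.096 ] [0.555  0.0188 0.092 ]
scene 170 [299.8 188. ] [ 15  11 134] [ 0.5568 -0.0401  0.096 ] [ 0.5541 -0.0421  0.092 ]
scene 170 [327.9 202.5] [ 15  12 143] [0.5568 0.02   0.096 ] [0.5541 0.0183 0.092 ]
side 130 [304.9 244.5] [ 19  12 177] [0.5551 0.0168 0.096 ] [0.5556 0.0221 0.092 ]
side 130 [309.9 267.8] [ 20  13 205] [ 0.5553 -0.0432  0.096 ] [ 0.5558 -0.0383  0.092 ]
side 170 [305.  244.3] [ 19  11 154] [0.5553 0.0172 0.096 ] [0.5558 0.0225 0.092 ]
side 170 [310.  267.6] [ 19  12 186] [ 0.5555 -0.0426  0.096 ] [ 0.556  -0.0377  0.092 ]
side 200 [311.9 270.9] [14  6 35] [ 0.5574 -0.0508  0.096 ] [ 0.5579 -0.046   0.092 ]
```

View pics/d_z.png

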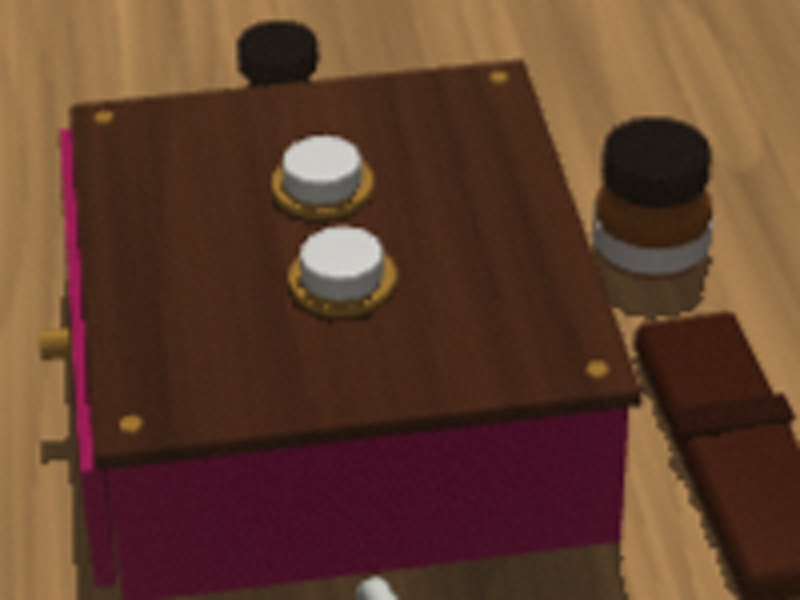

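View pics/s_z.png

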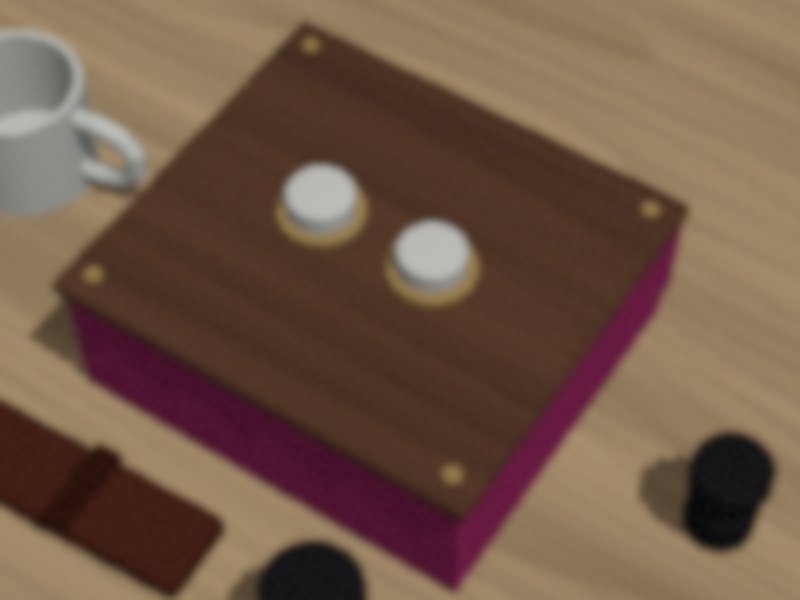

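Both views put the caps at about (0.556, +0.019) and (0.556, -0.041). They are 60 mm apart as given, and the chest yaw is about 0. I'll move over them, with tool x along world y.

```bash
python3 -m crank '[{"travel":[-0.84,-0.5,0],"yaw":0.5},{"travel":[-0.84,-0.5,0],"yaw":0.5},{"travel":[-0.84,-0.5,0],"yaw":0.5},{"travel":[-0.84,-0.5,0],"yaw":0.5},{"travel":[-0.84,-0.5,0],"yaw":0.5}]' 0.5
```

```text
t: 1.02
tcp_pos: [0.2346, -0.4497, 0.2368]
orientation: [-0.697, 0.717, -0.001, -0.003]
contact_force: [1.1, -0.6, -0.8]
gripper_width: 0.645
```

```bash
python3 -m crank '[{"travel":[-0.8,-0.58,0],"yaw":0},{"travel":[-0.8,-0.58,0],"yaw":0},{"travel":[-0.8,-0.58,0],"yaw":0},{"travel":[-0.8,-0.58,0],"yaw":0},{"travel":[-0.8,-0.58,0],"yaw":0}]'
```

```text
t: 1.43
tcp_pos: [0.3581, -0.2856, 0.2371]
orientation: [-0.694, 0.72, -0.003, -0.003]
contact_force: [0.3, 0.6, -0.2]
gripper_width: 0.504
```

```bash
python3 -m crank '[{"travel":[-0.8,-0.58,0],"yaw":0},{"travel":[-0.8,-0.58,0],"yaw":0},{"travel":[-0.8,-0.58,0],"yaw":0},{"travel":[-0.8,-0.58,0],"yaw":0},{"travel":[-0.8,-0.58,0],"yaw":0}]'
```

```text
t: 1.85
tcp_pos: [0.4849, -0.1216, 0.2377]
orientation: [-0.693, 0.72, -0.005, -0.003]
contact_force: [1.4, -0.5, -1.5]
gripper_width: 0.5
```

```bash
python3 -m crank '[{"travel":[-0.75,-0.5,0],"yaw":-0.1},{"travel":[-0.75,-0.5,0],"yaw":-0.1},{"travel":[-0.75,-0.5,0],"yaw":-0.1},{"travel":[-0.65,-0.45,0],"yaw":-0.1},{"travel":[0,0,0],"yaw":0}]'
python3 - <<'E'
from h import *
s=r.state();print(s['tcp_pos'],s['orientation'],s['gripper_width'],s['contact_force'])
for n in('wrist','scene','side'):
    if n=='wrist': c=r.camera_info(n);print(np.round(c['extrinsics'],3),c['fx'])
    im=r.get_image(n)[:,:,::-1];cv2.imwrite(f'pics/{n}1.png',im)
im=cv2.imread('pics/wrist1.png')
for ce,st in blobs(im,(0,0,640,480),170): print(ce,st,ray('wrist',ce,.096,c))
E
```

```text
t: 2.27
tcp_pos: [0.573, 0.0083, 0.2382]
orientation: [0.712, -0.702, 0.006, -0.001]
contact_force: [-0.5, 0.3, -0.2]
gripper_width: 0.497
[0.57296057 0.00832333 0.23823585] [ 0.71244643 -0.70170324  0.00562308 -0.00101533] 0.4974800749789102 [-0.51274904  0.31396461 -0.20363645]
[[ 0.015 -0.954 -0.299  0.653]
 [-1.    -0.012 -0.011  0.011]
 [ 0.007  0.299 -0.954  0.385]
 [ 0.     0.     0.     1.   ]] 381.5771210879505
[586.45826514 202.85597381] [ 67  30 611] [ 0.59160808 -0.19964683  0.096     ]
[533.66666667 206.        ] [12  8 21] [ 0.58856232 -0.15888629  0.096     ]
[305.34074733 241.99288256] [  38   37 1124] [0.55678771 0.01878937 0.096     ]
```

View pics/wrist1.png

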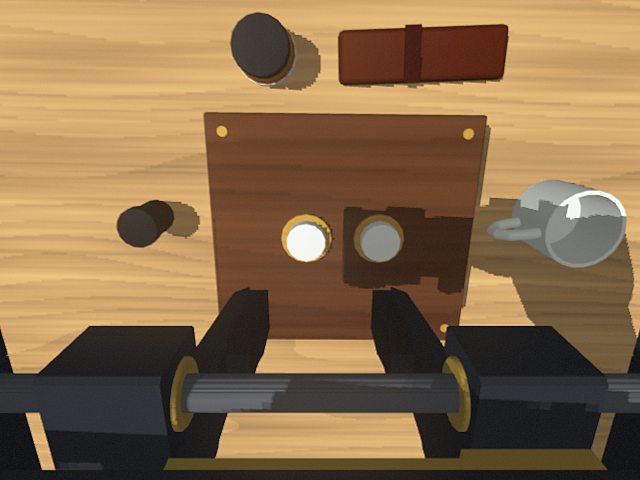

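View pics/side1.png

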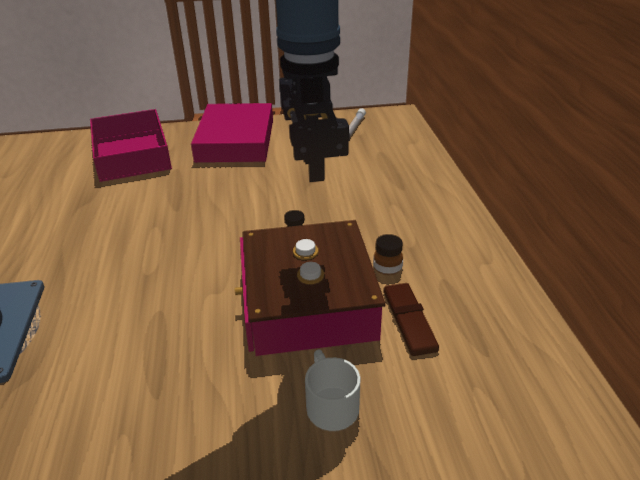

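The wrist view confirms the left cap at (0.557, 0.019), pixel (305,242). The right cap is at (380,241). The fingertips sit symmetrically about column 320, at about ±30 mm. I'll centre, then descend.

```bash
python3 -m crank '[{"travel":[0.49,0.41,0.5],"yaw":0},{"travel":[0,0,0.6],"yaw":0},{"travel":[0,0,0.6],"yaw":0},{"travel":[0,0,0],"yaw":0}]'
python3 - <<'E'
from h import *
s=r.state();print(s['tcp_pos'],s['orientation'],s['contact_force'])
E
```

```text
t: 2.75
tcp_pos: [0.552, -0.0295, 0.1698]
orientation: [-0.706, 0.708, -0.009, -0.003]
contact_force: [-1.2, -0.3, 0.1]
gripper_width: 0.504
[ 0.55198798 -0.02947684  0.16978538] [-0.7058122   0.70833796 -0.00889964 -0.00269516] [-1.19836886 -0.28040902  0.11169092]
```

```bash
python3 -m crank '[{"travel":[-0.3,-0.1,0],"yaw":0},{"travel":[0,0,0],"yaw":0}]'; python3 -m crank '[{"travel":[0,0,0],"yaw":0}]';python3 -m crank '[{"travel":[0,0,0],"yaw":0}]'
python3 - <<'E'
from h import *
s=r.state();print(s['tcp_pos'],s['orientation'],s['qvel'])
r.get_image('wrist')
s=r.state();print(s['tcp_pos'],s['orientation'],s['qvel'])
E
```

```text
t: 2.92
tcp_pos: [0.5552, -0.0201, 0.1704]
orientation: [-0.704, 0.71, -0.009, -0.004]
contact_force: [-0.4, 1.0, 0.3]
gripper_width: 0.504
t: 3.0
tcp_pos: [0.5558, -0.0204, 0.1716]
orientation: [-0.704, 0.711, -0.009, -0.003]
contact_force: [0.2, 0.7, -0.1]
gripper_width: 0.5
t: 3.08
tcp_pos: [0.5565, -0.02, 0.1728]
orientation: [-0.704, 0.71, -0.01, -0.003]
contact_force: [-0.1, 0.4, -0.6]
gripper_width: 0.498
[ 0.55653439 -0.02000451  0.17281342] [-0.70371811  0.71040278 -0.01008589 -0.00264487] [ 0.00181292 -0.01672383  0.00431842 -0.01296299  0.00231238  0.01277587
  0.00032769]
[ 0.55675794 -0.02019966  0.17299301] [-0.70368645  0.71043062 -0.01036233 -0.00251751] [-8.54645134e-05  3.60012075e-03  2.68029901e-03  1.69914599e-03
  2.96052027e-03 -6.45206985e-03 -7.29619614e-04]
```

```bash
python3 -m crank '[{"travel":[-0.25,0,0.5],"yaw":0},{"travel":[0,0,0.4],"yaw":0},{"travel":[0,0,0],"yaw":0}]'
python3 - <<'E'
from h import *
s=r.state();print(s['tcp_pos'],s['orientation'])
for n in('wrist','side','scene'):
    if n=='wrist': c=r.camera_info(n)
    im=r.get_image(n)[:,:,::-1]
    if n!='wrist':
        y=150 if n=='side' else 100; im=cv2.resize(im[y:y+150,220:420],None,fx=4,fy=4)
    cv2.imwrite(f'pics/{n}2.png',im)
im=cv2.imread('pics/wrist2.png')
for ce,st in blobs(im,(200,150,450,400),150): print(ce,st,ray('wrist',ce,.096,c))
E
```

```text
t: 3.38
tcp_pos: [0.5604, -0.0108, 0.1397]
orientation: [-0.703, 0.711, -0.013, 0.0]
contact_force: [-0.6, -1.7, 0.8]
gripper_width: 0.501
[ 0.56041162 -0.01078426  0.13966914] [-7.03387428e-01  7.10683741e-01 -1.32184967e-02  1.29044541e-04]
[372.40909091 245.63636364] [18  3 22] [ 0.57483117 -0.03948357  0.096     ]
[263.97005147 274.08282639] [  57   58 2137] [0.55965265 0.01870289 0.096     ]
[372.52811148 273.77126382] [  56   53 2081] [ 0.5587513  -0.04002169  0.096     ]
```

View pics/wrist2.png

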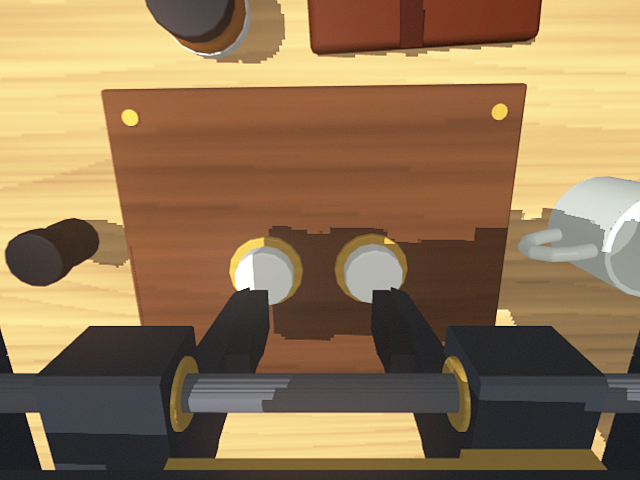

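View pics/side2.png

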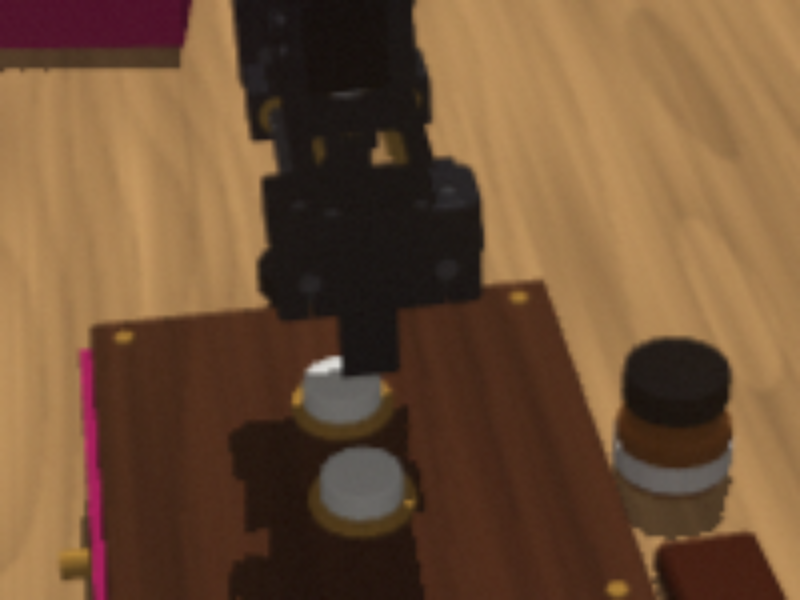

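View pics/scene2.png

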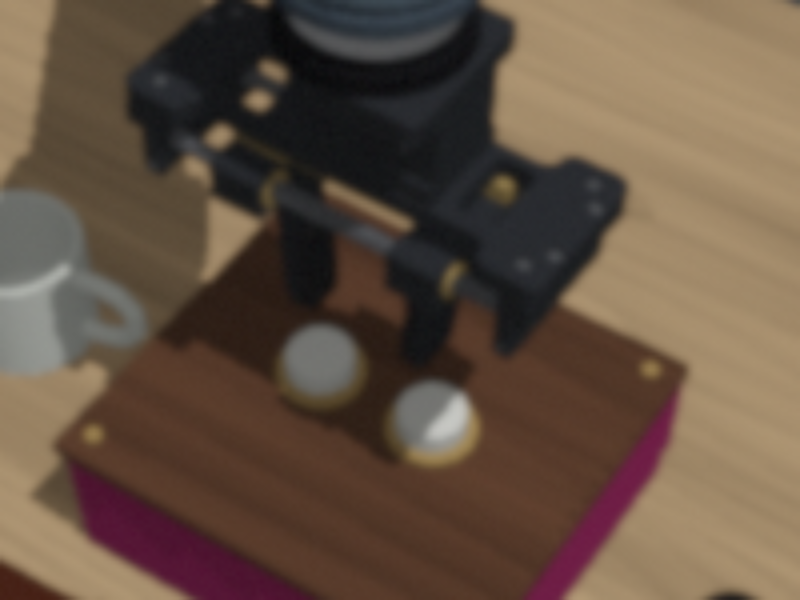

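The fingers line up with both caps in y. A small x correction is needed, then I descend to just above them.

```bash
python3 -m crank '[{"travel":[0,0.08,0.45],"yaw":0},{"travel":[0,0.05,0.35],"yaw":0},{"travel":[0,0,0.1],"yaw":0}]'
```

```text
t: 3.78
tcp_pos: [0.5613, -0.0115, 0.11]
orientation: [-0.703, 0.711, -0.017, 0.005]
contact_force: [-1.5, -0.1, -0.3]
gripper_width: 0.504
```

```bash
python3 -m crank '[{"travel":[0,0.15,0.25],"yaw":0},{"travel":[0,0.05,0.2],"yaw":0},{"travel":[0,0,0.1],"yaw":0}]'
```

```text
t: 4.03
tcp_pos: [0.556, -0.012, 0.0905]
orientation: [-0.703, 0.711, -0.019, 0.006]
contact_force: [-5.0, 1.1, 8.2]
gripper_width: 0.5
```

```bash
python3 -m crank '[{"travel":[0,0,0.15],"yaw":0},{"travel":[0,0,0.15],"yaw":0},{"travel":[0,0,0.15],"yaw":0}]'
```

```text
t: 4.28
tcp_pos: [0.5564, -0.012, 0.0891]
orientation: [-0.702, 0.712, -0.02, 0.003]
contact_force: [-25.8, -1.8, 65.5]
gripper_width: 0.5
```

The buttons have bottomed at 65 N, more than needed. I'll ease off to a lighter hold.

```bash
python3 -m crank '[{"travel":[0,0,0.06],"yaw":0},{"travel":[0,0,0.06],"yaw":0},{"travel":[0,0,0.06],"yaw":0}]'
python3 - <<'E'
from h import *
cv2.imwrite('pics/side3.png',cv2.resize(r.get_image('side')[180:330,210:410,::-1],None,fx=4,fy=4))
print(r.state()['contact_force'])
E
```

```text
t: 4.53
tcp_pos: [0.5566, -0.012, 0.0906]
orientation: [-0.702, 0.712, -0.021, 0.002]
contact_force: [-4.8, 0.9, 8.9]
gripper_width: 0.501
[-5.5965649   0.18928709  9.84901226]
```

View pics/side3.png

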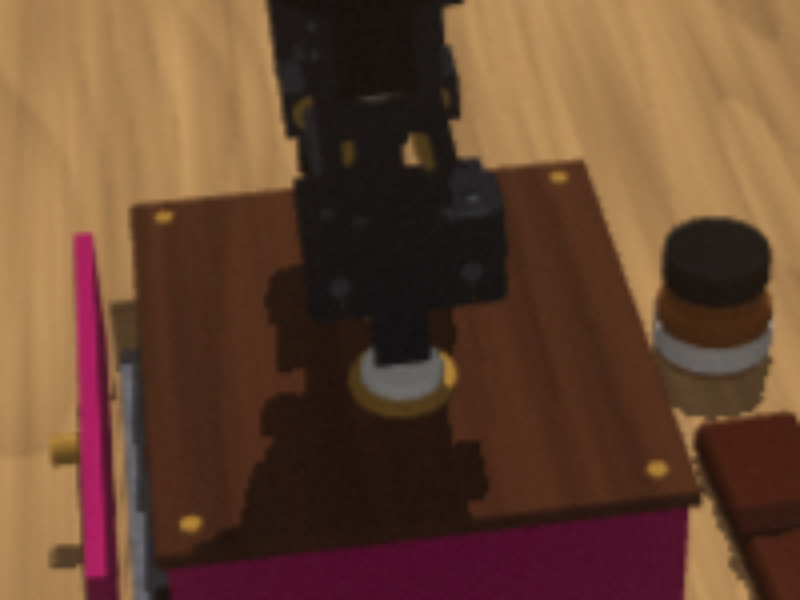

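The side view shows the drawer front about 15–20 mm out, at x≈90 in the crop, with the fingertip centred on the right cap. The mechanism works. I'll hold on with a little more force.

```bash
python3 -m crank '[{"travel":[0,0,0.09],"yaw":0},{"travel":[0,0,0.09],"yaw":0},{"travel":[0,0,0.09],"yaw":0}]'
```

```text
t: 4.83
tcp_pos: [0.5568, -0.012, 0.0898]
orientation: [-0.702, 0.712, -0.021, 0.001]
contact_force: [-15.0, -0.4, 36.4]
gripper_width: 0.499
```

```bash
python3 -m crank '[{"travel":[0,0,0.09],"yaw":0},{"travel":[0,0,0.09],"yaw":0},{"travel":[0,0,0.09],"yaw":0}]'
```

```text
t: 5.08
tcp_pos: [0.5568, -0.012, 0.0899]
orientation: [-0.702, 0.712, -0.022, -0.001]
contact_force: [-13.5, 0.2, 35.3]
gripper_width: 0.497
```

Steady at about 35 N, so I'll keep holding.

```bash
python3 -m crank '[{"travel":[0,0,0.09],"yaw":0},{"travel":[0,0,0.09],"yaw":0},{"travel":[0,0,0.09],"yaw":0},{"travel":[0,0,0.09],"yaw":0},{"travel":[0,0,0.09],"yaw":0}]'
```

```text
t: 5.5
tcp_pos: [0.5568, -0.012, 0.0901]
orientation: [-0.702, 0.712, -0.024, -0.004]
contact_force: [-14.3, 0.3, 35.4]
gripper_width: 0.495
```

```bash
python3 -m crank '[{"travel":[0,0,0.09],"yaw":0},{"travel":[0,0,0.09],"yaw":0},{"travel":[0,0,0.09],"yaw":0},{"travel":[0,0,0.09],"yaw":0},{"travel":[0,0,0.09],"yaw":0}]'
```

```text
t: 5.92
tcp_pos: [0.5568, -0.012, 0.0902]
orientation: [-0.702, 0.712, -0.025, -0.006]
contact_force: [-14.3, -0.7, 34.6]
gripper_width: 0.496
```

```bash
python3 -m crank '[{"travel":[0,0,0.09],"yaw":0},{"travel":[0,0,0.09],"yaw":0},{"travel":[0,0,0.09],"yaw":0},{"travel":[0,0,0.09],"yaw":0},{"travel":[0,0,0.09],"yaw":0}]'
python3 - <<'E'
from h import *
cv2.imwrite('pics/side4.png',cv2.resize(r.get_image('side')[180:330,180:380,::-1],None,fx=4,fy=4))
cv2.imwrite('pics/scene4.png',r.get_image('scene')[:,:,::-1])
print(r.state()['contact_force'])
E
```

```text
t: 6.33
tcp_pos: [0.5567, -0.012, 0.0904]
orientation: [-0.702, 0.711, -0.026, -0.009]
contact_force: [-13.9, -0.4, 34.3]
gripper_width: 0.503
[-14.19682568   0.40217036  34.5777871 ]
```

View pics/side4.png

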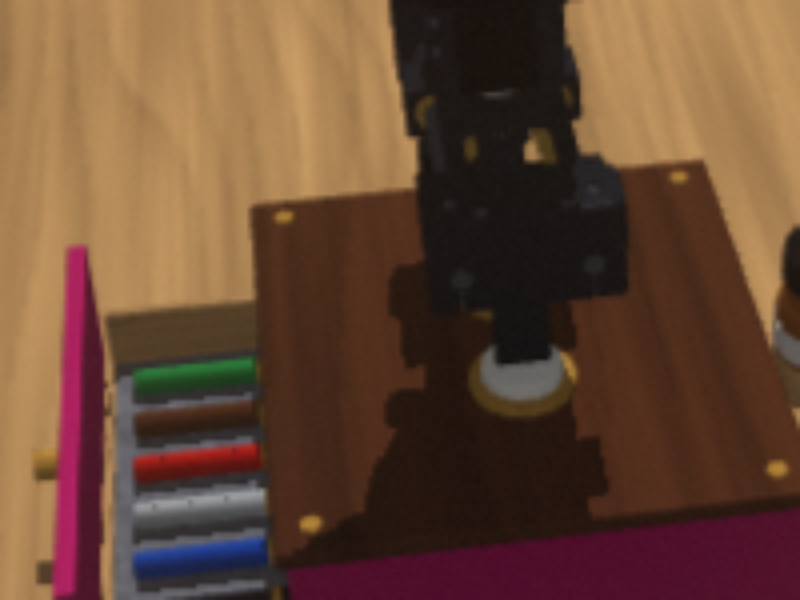

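```bash
python3 - <<'E'
from h import *
# panel top edge z=.07; outer (left) corners in side view
for p in((196.5,242.3),(193.8,328)): print(ray('side',p,.07))
im=cv2.imread('pics/side0.png');
print([ray('side',p,.07) for p in((225+63/4,205+130/4),(225+82/4,205+470/4))])
E
```

```text
[0.37836028 0.08865166 0.07      ]
[ 0.38054336 -0.11669003  0.07      ]
[array([0.4528499 , 0.08982277, 0.07      ]), array([ 0.45280034, -0.11767368,  0.07      ])]
```

View pics/scene4.png

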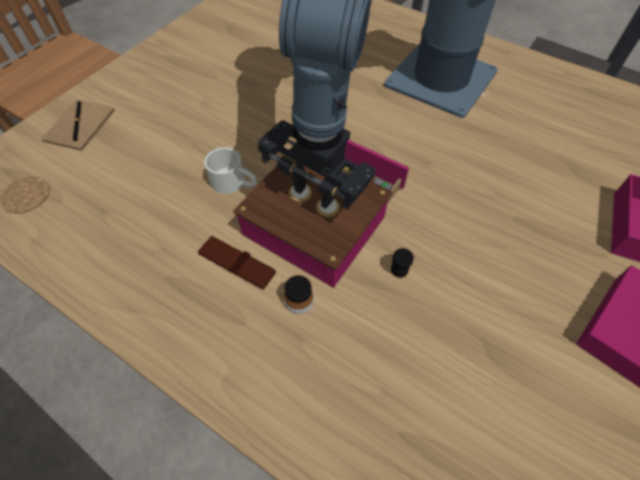

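The side view puts the drawer front 72–74 mm out, so fully out. But the tool has tilted slowly, with the right finger about 1.5 mm high. I'll press somewhat harder for a moment, so both buttons are clearly down with the drawer out.

```bash
python3 -m crank '[{"travel":[0,0,0.12],"yaw":0},{"travel":[0,0,0.14],"yaw":0},{"travel":[0,0,0.15],"yaw":0},{"travel":[0,0,0.15],"yaw":0},{"travel":[0,0,0.15],"yaw":0}]'
python3 - <<'E'
from h import *
from scipy.spatial.transform import Rotation as R
s=r.state();M=R.from_quat(s['orientation']).as_matrix();print(M[2],s['contact_force'],s['ft_torque'])
p=s['tcp_pos'];print('finger z right',p[2]+.03*M[2,0],'left',p[2]-.03*M[2,0])
cv2.imwrite('pics/side5.png',cv2.resize(r.get_image('side')[180:330,180:380,::-1],None,fx=4,fy=4))
cv2.imwrite('pics/scene5.png',cv2.resize(r.get_image('scene')[140:290,220:420,::-1],None,fx=4,fy=4))
E
```

```text
t: 6.85
tcp_pos: [0.557, -0.012, 0.0901]
orientation: [-0.702, 0.711, -0.029, -0.013]
contact_force: [-23.7, -0.1, 60.9]
gripper_width: 0.5
[ 0.05810308 -0.02312092 -0.99804281] [-23.73524564  -0.078766    60.89045507] [0.81959185 5.09524262 0.21599693]
finger z right 0.09183811607717121 left 0.08835193127248889
```

View pics/side5.png

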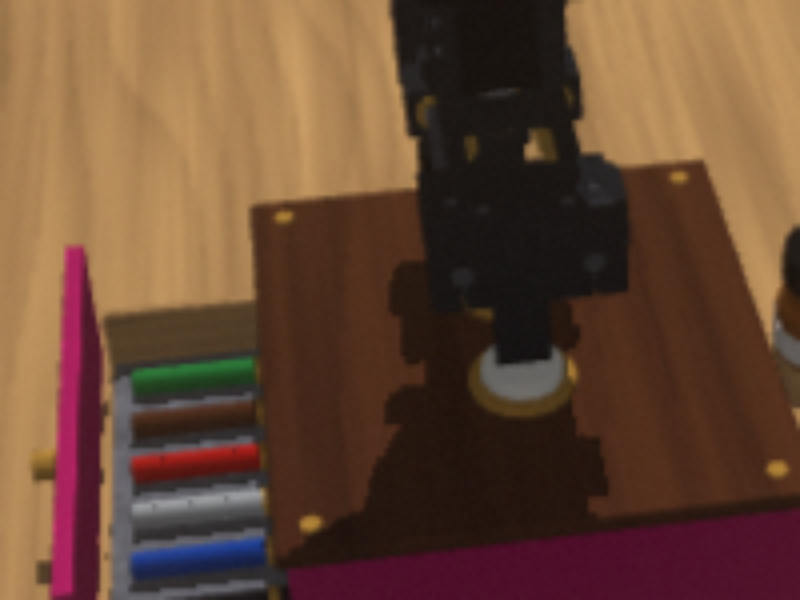

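View pics/scene5.png

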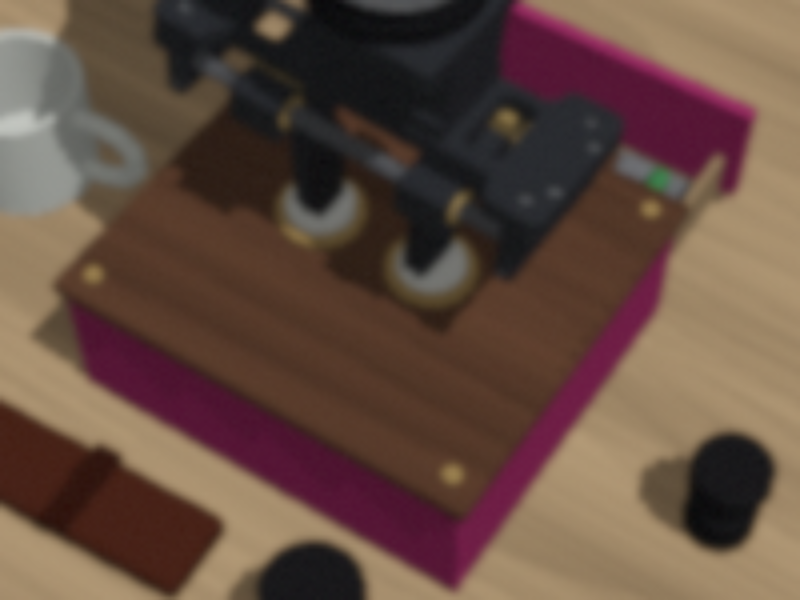

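The drawer is out (front at crop x≈66), but I estimate the right cap at only about 4.2 mm because of the tilt, which is borderline. There is plenty of time. I'll lift, see what happens to the tilt, and re-press cleanly so that step is certain.

```bash
cat > t.py <<'E'
from h import *
from scipy.spatial.transform import Rotation as R
s=r.state();M=R.from_quat(s['orientation']).as_matrix();p=s['tcp_pos']
print('R2',M[2].round(4),'tcp',p.round(4),'zR',(p[2]+.03*M[2,0]).round(4),'zL',(p[2]-.03*M[2,0]).round(4),'F',s['contact_force'].round(1),'T',s['ft_torque'].round(2))
E
python3 -m crank '[{"travel":[0,0,-0.3],"yaw":0},{"travel":[0,0,-0.5],"yaw":0},{"travel":[0,0,-0.5],"yaw":0}]'; python3 t.py
python3 -m crank '[{"travel":[0,0,0],"yaw":0},{"travel":[0,0,0],"yaw":0},{"travel":[0,0,0],"yaw":0}]'; python3 t.py
```

```text
t: 7.2
tcp_pos: [0.556, -0.0092, 0.1468]
orientation: [-0.702, 0.711, -0.029, -0.013]
contact_force: [0.9, -0.6, 0.3]
gripper_width: 0.502
R2 [ 0.0594 -0.0242 -0.9979] tcp [ 0.556  -0.0092  0.1468] zR 0.1486 zL 0.1451 F [ 0.9 -0.6  0.3] T [ 0.12 -0.03 -0.01]
t: 7.45
tcp_pos: [0.5604, -0.0089, 0.1532]
orientation: [-0.702, 0.711, -0.033, -0.008]
contact_force: [0.6, 0.8, -1.6]
gripper_width: 0.502
R2 [ 0.0588 -0.0355 -0.9976] tcp [ 0.5604 -0.0089  0.1532] zR 0.155 zL 0.1514 F [ 0.6  0.8 -1.6] T [ 0.1   0.02 -0.02]
```

```bash
python3 -m crank '[{"travel":[0.6,0,-0.6],"yaw":0},{"travel":[0.7,0,-0.3],"yaw":0},{"travel":[0.7,0,0],"yaw":0}]'; python3 t.py
python3 -m crank '[{"travel":[-0.7,0,0],"yaw":0},{"travel":[-0.7,0,0],"yaw":0},{"travel":[-0.7,0,0],"yaw":0}]'; python3 t.py
python3 - <<'E'
from h import *
im=r.get_image('side')[:,:,::-1];cv2.imwrite('pics/side6f.png',im)
cv2.imwrite('pics/side6.png',cv2.resize(im[180:330,180:380],None,fx=4,fy=4,interpolation=cv2.INTER_CUBIC))
E
```

```text
t: 7.7
tcp_pos: [0.5573, -0.0806, 0.1919]
orientation: [-0.707, 0.707, -0.03, -0.009]
contact_force: [-0.6, 0.2, 0.5]
gripper_width: 0.499
R2 [ 0.0545 -0.0304 -0.9981] tcp [ 0.5573 -0.0806  0.1919] zR 0.1935 zL 0.1903 F [-0.6  0.2  0.5] T [ 0.08  0.01 -0.03]
t: 7.95
tcp_pos: [0.5579, -0.0147, 0.1857]
orientation: [-0.697, 0.717, -0.033, -0.013]
contact_force: [-0.0, 0.3, -0.1]
gripper_width: 0.504
R2 [ 0.0636 -0.0291 -0.9975] tcp [ 0.5579 -0.0147  0.1857] zR 0.1876 zL 0.1837 F [-0.   0.3 -0.1] T [ 0.11 -0.04 -0.02]
```

View pics/side6.png

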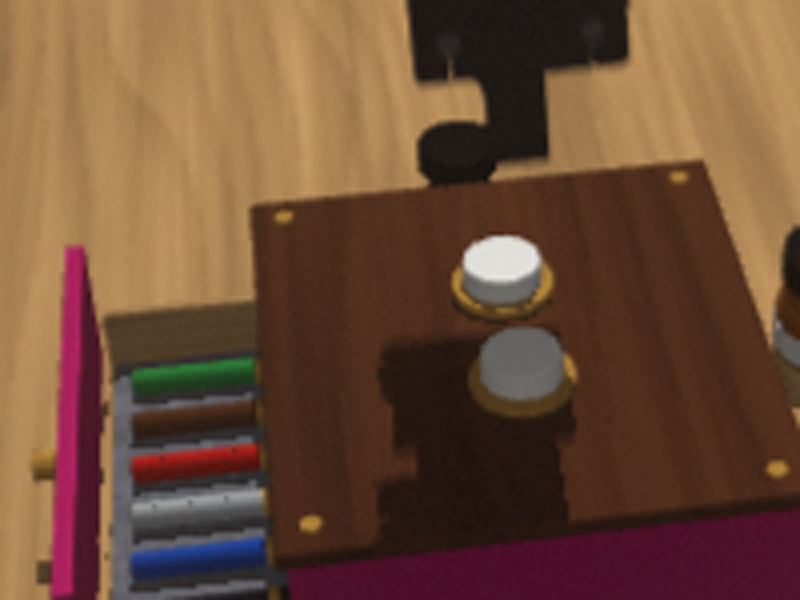

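The buttons are up again, the drawer is out and the loose things are in place. The torque split suggests both caps bottomed at 61 N, but only marginally for the right one. I'll press once more with the fingers closer together (±20 mm), which cuts the effect of the tilt by a third.

```bash
python3 - <<'E'
import cv2,numpy as np
ld=lambda f:cv2.imread('pics/'+f,0)
a,b,c=ld('side4.png'),ld('side5.png'),ld('side6.png')
for n,u,v in(('4->5',a,b),('5->6',b,c)):
    for reg in((20,240,110,590),(120,350,250,590),(640,380,790,500)):
        x0,y0,x1,y1=reg
        print(n,reg,np.round(cv2.phaseCorrelate(np.float32(u[y0:y1,x0:x1]),np.float32(v[y0:y1,x0:x1])),2) if 0 else cv2.phaseCorrelate(np.float32(u[y0:y1,x0:x1]),np.float32(v[y0:y1,x0:x1])))
E
python3 -m crank '[{"travel":[-0.1,0.05,0.6],"yaw":0.1},{"travel":[-0.05,0.05,0.6],"yaw":0.1},{"travel":[0,0,0.3],"yaw":0},{"travel":[0,0,0],"yaw":0}]' 0.72; python3 t.py
```

```text
4->5 (20, 240, 110, 590) ((-0.16142255930017058, -0.036644445048807484), 0.5131666084572121)
4->5 (120, 350, 250, 590) ((0.47895442879676864, -0.027081815011584354), 0.7935837700926227)
4->5 (640, 380, 790, 500) ((0.031240694652169054, 0.007970752755326771), 0.6857569601270888)
5->6 (20, 240, 110, 590) ((-0.06818310581630271, -0.02448329450041342), 0.920871400244442)
5->6 (120, 350, 250, 590) ((0.5073245281362944, 0.025853513776894488), 0.9115974237889419)
5->6 (640, 380, 790, 500) ((-0.015766669166467295, 0.0746564651173216), 0.6628381297853257)
t: 8.33
tcp_pos: [0.5552, 0.0012, 0.1205]
orientation: [-0.695, 0.719, -0.03, -0.01]
contact_force: [-0.8, -0.2, -0.1]
gripper_width: 0.283
R2 [ 0.0558 -0.0285 -0.998 ] tcp [0.5552 0.0012 0.1205] zR 0.1222 zL 0.1188 F [-0.8 -0.2 -0.1] T [0.06 0.02 0.1 ]
```

```bash
python3 -m crank '[{"travel":[0.2,0,0],"yaw":-0.1},{"travel":[0,0,0],"yaw":0}]'; python3 t.py
```

```text
t: 8.5
tcp_pos: [0.5539, -0.0074, 0.1196]
orientation: [-0.699, 0.714, -0.028, -0.012]
contact_force: [1.1, -0.4, 0.8]
gripper_width: 0.282
R2 [ 0.0565 -0.0241 -0.9981] tcp [ 0.5539 -0.0074  0.1196] zR 0.1213 zL 0.1179 F [ 1.1 -0.4  0.8] T [ 0.05  0.03 -0.03]
```

```bash
python3 -m crank '[{"travel":[0.05,-0.05,0.3],"yaw":0},{"travel":[0,0,0.2],"yaw":0},{"travel":[0,0,0.1],"yaw":0}]'; python3 t.py
```

```text
t: 8.75
tcp_pos: [0.5588, -0.0125, 0.0965]
orientation: [-0.698, 0.715, -0.03, -0.01]
contact_force: [-0.1, 1.9, 2.4]
gripper_width: 0.279
R2 [ 0.0563 -0.0292 -0.998 ] tcp [ 0.5588 -0.0125  0.0965] zR 0.0982 zL 0.0949 F [-0.1  1.9  2.4] T [0.38 0.2  0.02]
```

```bash
python3 -m crank '[{"travel":[0,0,0.15],"yaw":0},{"travel":[0,0,0.15],"yaw":0},{"travel":[0,0,0.14],"yaw":0},{"travel":[0,0,0.14],"yaw":0}]'; python3 t.py
```

```text
t: 9.08
tcp_pos: [0.5597, -0.0128, 0.0891]
orientation: [-0.698, 0.715, -0.031, -0.013]
contact_force: [-26.8, 0.9, 68.0]
gripper_width: 0.274
R2 [ 0.0618 -0.0271 -0.9977] tcp [ 0.5597 -0.0128  0.0891] zR 0.091 zL 0.0872 F [-26.8   0.9  68. ] T [0.41 5.57 0.12]
```

With the fingers at ±20 mm, the right tip is now at about 0.0903, which is about 5.7 mm pressed. I'll hold briefly, take a picture, then release.

```bash
python3 -m crank '[{"travel":[0,0,0.13],"yaw":0},{"travel":[0,0,0.13],"yaw":0},{"travel":[0,0,0.13],"yaw":0},{"travel":[0,0,0.13],"yaw":0}]'; python3 t.py
python3 - <<'E'
from h import *
cv2.imwrite('pics/scene7.png',cv2.resize(r.get_image('scene')[140:290,220:420,::-1],None,fx=4,fy=4,interpolation=cv2.INTER_CUBIC))
E
```

```text
t: 9.42
tcp_pos: [0.5596, -0.0128, 0.0895]
orientation: [-0.698, 0.715, -0.034, -0.016]
contact_force: [-23.6, 1.3, 59.9]
gripper_width: 0.278
R2 [ 0.0698 -0.0271 -0.9972] tcp [ 0.5596 -0.0128  0.0895] zR 0.0916 zL 0.0874 F [-23.6   1.3  59.9] T [0.3  4.76 0.09]
```

View pics/scene7.png

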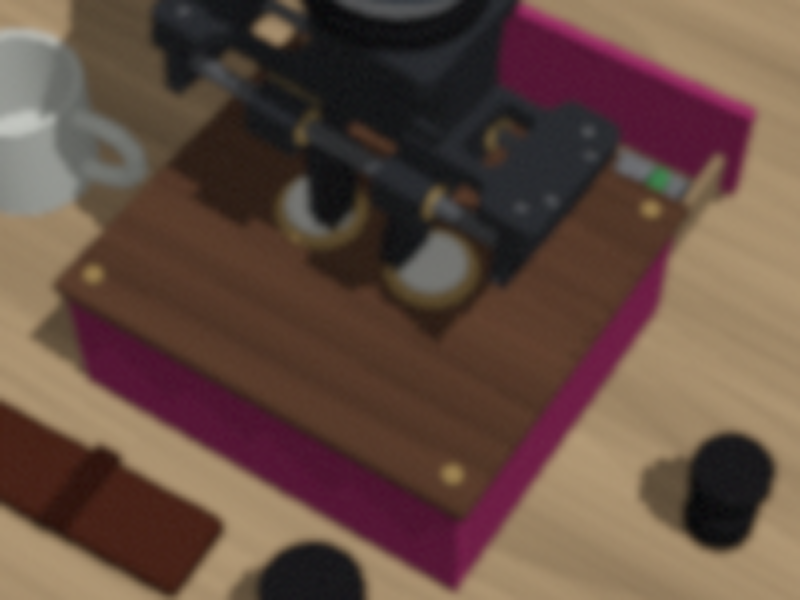

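The scene view shows both tips on their caps at crop (325,210) and (405,255), both caps low, and the drawer fully out. I'll release and go up.

```bash
python3 -m crank '[{"travel":[0,0,-0.4],"yaw":0},{"travel":[0,0,-0.7],"yaw":0},{"travel":[0,0,-0.7],"yaw":0},{"travel":[0,0,-0.7],"yaw":0},{"travel":[0,0,-0.5],"yaw":0}]'; python3 -m crank '[{"travel":[0,0,-0.3],"yaw":0},{"travel":[0,0,0],"yaw":0},{"travel":[0,0,0],"yaw":0}]'; python3 t.py
python3 - <<'E'
from h import *
im=r.get_image('side')[:,:,::-1];cv2.imwrite('pics/side8.png',im)
a=cv2.imread('pics/side6f.png',0);b=cv2.cvtColor(im,cv2.COLOR_RGB2GRAY)
print(np.round([ray('side',(180+66/4,180+247/4),.07),ray('side',(180+53/4,180+592/4),.07)],4))
E
```

```text
t: 9.88
tcp_pos: [0.5549, -0.0041, 0.2133]
orientation: [-0.699, 0.714, -0.034, -0.017]
contact_force: [0.5, -0.0, -0.5]
gripper_width: 0.278
t: 10.13
tcp_pos: [0.5577, -0.0026, 0.2305]
orientation: [-0.699, 0.714, -0.037, -0.013]
contact_force: [0.2, -1.1, -0.4]
gripper_width: 0.278
R2 [ 0.0707 -0.0345 -0.9969] tcp [ 0.5577 -0.0026  0.2305] zR 0.2326 zL 0.2284 F [ 0.2 -1.1 -0.4] T [ 0.08  0.08 -0.02]
[[ 0.3783  0.0902  0.07  ]
 [ 0.3798 -0.1166  0.07  ]]
```

View pics/side8.png

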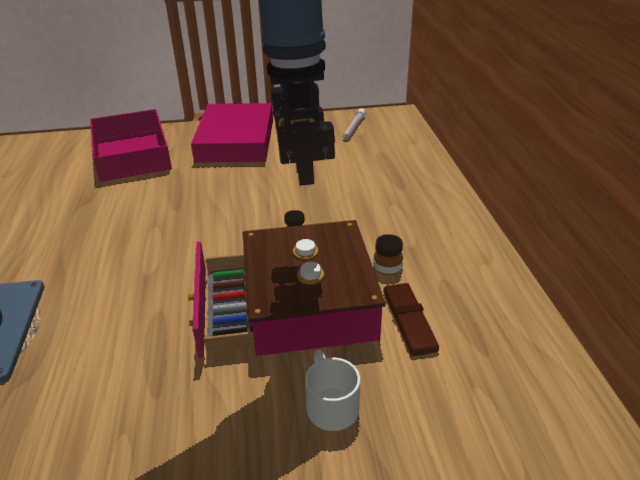

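The side view shows the drawer out by 73–74 mm, with the front edge at column ~197. Both caps are up at (305,247) and (310,271), and the cup, loupe, jar and case are unmoved. The arm is clear, so I'll hand in.

```bash
python3 -c "
from rig import r
print(r.hand_in())"
```

```text
the job is handed in; nothing more can be done
None
```

The drawer is fully out, and I handed the job in at about 10 s of the 34 s allowed; no verdict was reported.

**What I did:** I found the two caps in three cameras, which agreed to about 3 mm, and pressed them together with the fingers about 60 mm apart. I held them down for about 2.8 s while the drawer slid out.

**Second press:** The tool tilted by about 3° under load. That left the right button's depth uncertain by height, at about 4.2 mm where 4.5 mm is needed. I therefore lifted off and pressed both again for about 0.5 s with the fingers 40 mm apart, which put the right button at about 5–5.7 mm. Then I let go and rose about 13 cm above the caps.

**Last checks:**
- **Drawer:** it is 73–74 mm out in the side view, measured from the panel's two top corners.
- **Buttons and loose things:** both buttons look up, and the cup, loupe, ink jar and pen case look unmoved.
- **Contact:** the tool force was about 0 at the end.

**Not confirmed:**
- **Button depth:** I inferred the press depths from the tool pose and forces, not from the joints.
- **Pressing force:** it peaked at about 68 N vertically (about 73 N in all). That is more than needed, but under the 120 N wrist limit in every reading I took.

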